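# Prop the tester guard on its stay and clear the coarse gear

### The job

Lift the tester's clear guard, flip its stay right up past vertical to its stop, and gently lower the guard so that it rests propped on the stay. Then reach in under the propped guard, take out the gear with the few large teeth and lay it flat, shaft up, in the shallow metal tray. Leave the fine-toothed gear where it is and do not disturb the things standing around.

Things in the scene. Friction and masses are not known exactly. Their poses are not given: they have to be found in the camera images.
- tester: Fixed grey box, open at the front. Origin: on the table below the middle of the guard's hinge line, -x to the open front (which faces the robot's right, about -y of the world), y along the hinge, z up. Floor 18 mm above the table; side walls' outer faces at y = +-148 mm, 6 mm thick, 72 mm high; front sill 35 mm high at x = -210 to -204 mm. Hinge line at x = 0, z = 85 mm, where the shut guard's underside lies.
- guard (a joint): Opening of the clear lid in rad: 0 shut (level), 1.46 fully open, 0.965 propped on the stay. A 6 mm pane in a 9 mm frame, 296 mm wide, reaching 208 mm from the hinge, 0.7 kg. Its stiff hinge (0.27 N m of friction) holds it where it is left only above about 1.25 rad; lower, it falls unless held or propped. Lifting by the handle takes 4 to 5 N.
- guard_handle (a point): Middle of the guard's handle, a round bar of 12 mm diameter parallel to the hinge, 130 mm long between two 12 mm arms, 42 mm in front of the lid's front edge. It is 252 mm in front of the hinge line and 4 mm above the lid's underside plane, and turns with the lid.
- stay (a joint): Angle of the stay in rad: 0 lying level across the tester, tip to the tester's -y side; 1.57 upright; 1.67 at its stop, leaning 0.1 rad past upright to +y, where its own weight keeps it. Short of 1.57 it falls back. A steel rod of 10 mm diameter, 0.12 kg, swinging freely about a pivot parallel to the tester's x axis at tester x = -120, y = +110, z = 62 mm.
- stay_peg (a point): Grip point of the stay's finger peg: a round bar of 12 mm diameter that sticks out 42 mm from the rod towards the tester's front (its -x, parallel to the pivot) 161 mm from the pivot. The point is 27 mm out from the rod's axis, on the peg's axis. Lying, the peg is 44 mm above the tester's floor; it keeps its direction as the stay swings.
- stay_tip (a point): Centre of the round rubber tip of the stay, radius 8 mm, 183 mm from its pivot. With the stay at its stop, the guard's underside comes to rest on it.
- gear_coarse: Loose steel gear with 12 large teeth: disc 80 mm over the teeth, 12 mm thick, with a plain round shaft stub of 28 mm diameter on top reaching 48 mm above the underside. 0.28 to 0.56 kg. Origin: centre of the underside, z along the shaft (up). It stands on the tester's floor under the guard, about 78 mm in front of the hinge line, beside the other gear (either side).
- gear_fine: Loose steel gear of the same size and shape but with 30 fine teeth. Origin: centre of the underside, z up. To be left where it stands.
- tray: Fixed shallow square metal tray on the bench in front of the tester's open side, 125 x 125 mm, 22 mm high, walls and floor 4 mm. Origin: centre of its underside, z up.
- stock_bin: Bystander: open yellow plastic bin with rivets, 120 x 110 x 60 mm, beside the tray (either may be the nearer to the robot). Origin: centre of its underside.
- bottle: Bystander: white plastic bottle with black cap, 56 mm diameter, 140 mm high. Origin: centre of its underside.
- driver: Bystander: screwdriver with black handle, lying on the bench. Origin: its underside near the middle.
Mind the look-alikes: they are no part of the job. What is meant by the tray is not brown, and is the smaller of those in its own colour.

How it is judged:
By the outcome, as a careful person would: the job done as asked, in the order asked, and still so for the second after the job is handed in, with the robot touching nothing.
It also fails if it takes over 72 s, if anything falls off the work surface, if the arm or the gripper's body presses on something with over 40 N, if the wrist force passes 120 N, or if a joint passes its speed limit or range.

### The arm

A 7-joint arm with a two-finger parallel gripper is mounted at the origin on the work surface. World frame = base frame: x ahead of the robot, y to its left, z up, the work surface at z = 0. Lengths are in m, angles in rad, forces in N, time in s.
With the tool pointing down it reaches from about 0.35 to 0.9 m from the base axis. Payload 19.9 kg.
Tool frame: the origin (TCP) lies between the finger pads; the fingertips stand 19 mm ahead of it and the grasp point (between the pads) is the TCP; z points along the fingers, y is the line along which they close (so a half turn about z gives the same grasp; the last joint's range is limited). The gripper opens to 94 mm and grips with 3 to 60 N. Pads are 16 mm wide; open, the fingers measure 119 mm over their backs; the gripper's body (75 mm by 177 mm) begins 78 mm behind the grasp point.
Start: joints at [-1.143, 0.417, -0.01, 1.614, 0.005, 1.111, -0.053], TCP at [0.282, 0.558, 0.224] pointing down, gripper open.
Joint ranges: [-2.81, 2.81], [-0.39, 2.02], [-1.27, 1.25], [0.06, 2.57], [-1.19, 4.33], [0.19, 2], [-2.82, 2.82]. Speed limits (rad/s): [1.89, 1.89, 2.39, 2.39, 3.01, 3.01, 3.01].

### API

Orientations are given as a 3x3 rotation matrix whose columns are the frame's x, y, z axes.
In Python, from rig import robot gives the robot as it stands. Calls block until the motion is done:
- robot.move_ptp(position, orientation): joint-space move of the TCP to a pose.
- robot.move_linear(position, velocity=0.15, frame=None, threshold=None): straight line of the TCP; frame=None keeps the orientation; velocity is the mean speed in m/s. With threshold (N) it stops when the force on the tool has changed by that much, and returns True; else False.
- robot.goto_joints(angles): joint-space move.
- robot.gripper_to(opening): finger opening in m; the grip force is fixed at half the most; returns when the fingers have stopped.
- robot.pause(seconds).
- robot.ik(position, orientation): joint angles nearest the present ones, or None.
- robot.get_state(): the state.
- robot.grab_frame(name): name is "scene" or "top"; returns the picture (420x560x3 uint8, red, green, blue); there is no depth.
- robot.camera_info(name): a dict with "fx", "fy", "cx", "cy" (pixels), "dist" ([k1, k2, p1, p2, k3] as OpenCV has them; the pictures are not rectified), "rvec" (rotation vector, rad) and "tvec" (3), from world to camera coordinates, as OpenCV has them. Camera axes: x right, y down, z forward; pixel columns grow to the right and rows downward; lengths in m; the calibration is good to about 2 mm. A picture is of the moment at which its call begins. camera_info takes no time and is no camera call.
A pose or a line that the arm cannot do raises robot.PlanningError and nothing moves.
- robot.sign_off(): hands the job in; it is judged then, once.
The state is a dict: "time": time; "qpos": joint angles; "joint_vel": joint speeds; "effort": joint torques, N m; "ee_pos": TCP position; "tool_rot": TCP orientation; "force": force on the tool from outside, world axes, zero at the start; "moment": the same for the moment, N m; "opening": finger opening in m; "grasp_force": force on a finger pad.
Only numpy, scipy, OpenCV 4.12 (cv2) and the standard library are available. Lean on these libraries where they do the work, as an engineer would, in place of code of your own. Each camera call takes 0.05 s, during which the arm holds its last target. There are 200 camera calls.

## Working session

There is one attempt and no reset: what is moved stays moved. The work goes in short steps, each a Python script; the robot and the scene stay as the last script left them, time stands still between calls to the robot, and variables do not carry over. Pictures are saved under pics/ and viewed, at most 10 in all, crops included, and the job is handed in when it is done.

```bash
ls; mkdir -p pics; python3 - <<'E'
from rig import robot
import cv2,numpy as np
for n in("scene","top"):
    cv2.imwrite(f"pics/{n}0.png",robot.grab_frame(n)[:,:,::-1])
    c=robot.camera_info(n);print(n,{k:np.round(v,4).tolist() for k,v in c.items()})
    R=cv2.Rodrigues(np.array(c["rvec"],float))[0];print(-R.T@np.array(c["tvec"]).ravel())
s=robot.get_state();print(s["time"],np.round(s["tool_rot"],3))
E
```

```text
pics
scene {'fx': 519.0252, 'fy': 519.0252, 'cx': 278.2637, 'cy': 202.1322, 'dist': [-0.0949, 0.0, 0.0, 0.0, 0.0], 'rvec': [1.1058, 2.2438, -1.1156], 'tvec': [0.3553, -0.0967, 1.8922]}
[1.46649335 0.66628053 1.0589937 ]
top {'fx': 483.3912, 'fy': 483.3912, 'cx': 286.8904, 'cy': 208.9335, 'dist': [-0.1472, 0.0, 0.0, 0.0, 0.0], 'rvec': [2.1536, -2.2092, 0.0658], 'tvec': [-0.0886, 0.4667, 1.6035]}
[ 0.35162375 -0.11399856  1.63097763]
0.1 [[-0.892  0.452 -0.   ]
 [ 0.452  0.892 -0.001]
 [-0.    -0.001 -1.   ]]
```

View pics/scene0.png

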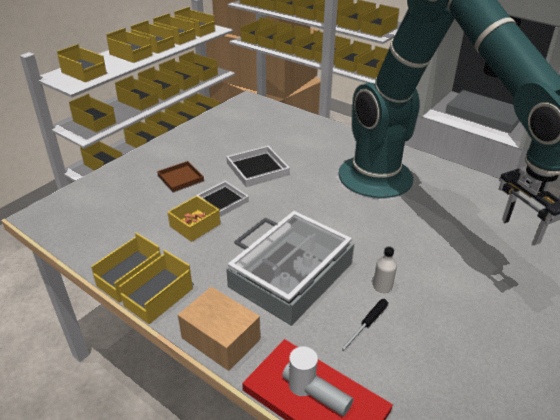

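View pics/top0.png

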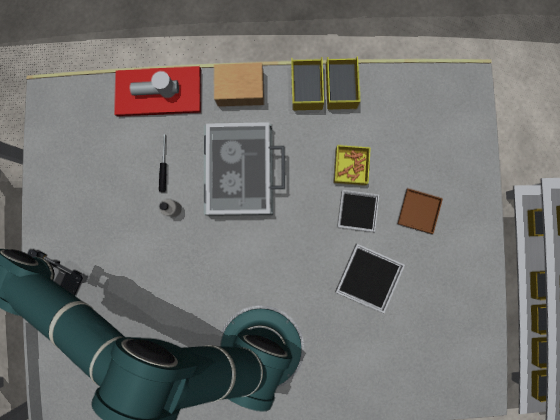

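The shut tester is at top (238,169), with its handle at (281,170). The gear at top (231,183) looks coarse-toothed and the one at (232,152) fine.

Tray candidates are the grey ones at (358,212) and (370,277) and the brown one at (420,211). The tray meant is the smaller grey one, at (358,212), beside the bin at (352,165). I'll confirm both choices in a crop.

```bash
python3 - <<'E'
import cv2
i=cv2.imread("pics/top0.png")[115:315,195:450];cv2.imwrite("pics/top0c.png",cv2.resize(i,None,fx=3,fy=3,interpolation=cv2.INTER_CUBIC))
E
```

```text
(no output)
```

View pics/top0c.png

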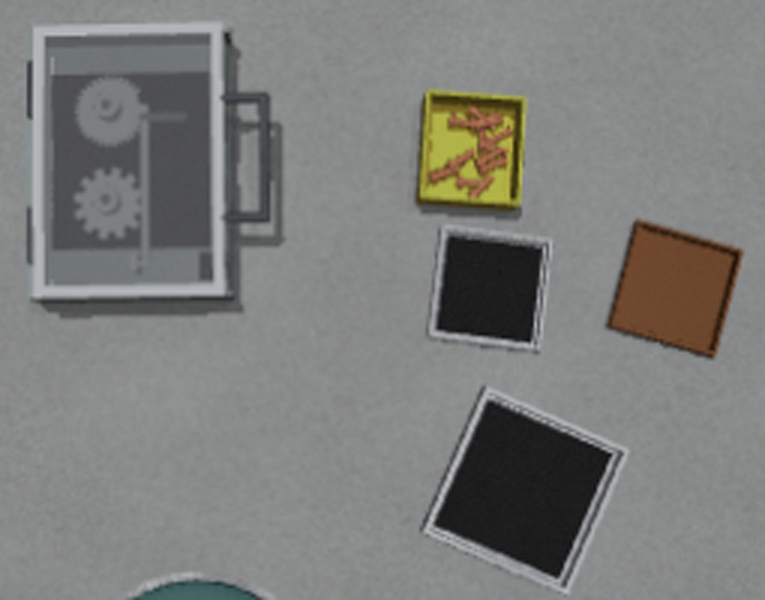

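Crop confirms the coarse gear at crop (109,203), with 12 big teeth, on the robot side. The fine gear is at (109,110). The tray is the grey one at (490,288), which is smaller than the grey one at (525,490). Next I compute poses.

```bash
cat > h.py <<'E'
from rig import robot
import cv2,numpy as np
from scipy.optimize import least_squares
def proj(P,n):
    c=robot.camera_info(n);K=np.array([[c["fx"],0,c["cx"]],[0,c["fy"],c["cy"]],[0,0,1]])
    return cv2.projectPoints(np.atleast_2d(np.array(P,float)),np.array(c["rvec"],float),np.array(c["tvec"],float),K,np.array(c["dist"],float))[0][:,0]
def ray(uv,z,n="top"):
    return least_squares(lambda p:(proj([[p[0],p[1],z]],n)[0]-uv),[.5,-.1]).x
crop=lambda p:np.array([195,115])+(np.array(p,float)+.5)/3-.5
def T(p,t):  # tester->world, t=(x,y,yaw)
    p=np.atleast_2d(np.array(p,float));c,s=np.cos(t[2]),np.sin(t[2])
    return np.c_[t[0]+c*p[:,0]-s*p[:,1],t[1]+s*p[:,0]+c*p[:,1],p[:,2]]
E
python3 - <<'E'
from h import *
L=[[0.0,-.148,.094],[-.208,-.148,.094],[-.208,.148,.094],[0.0,.148,.094],[-.258,-.065,.089],[-.258,.065,.089]]
px=[(33,25),(223,23),(234,294),(32,298),(270,95),(270,219)]
f=lambda t:(proj(T(L,t),"top")-[crop(p) for p in px]).ravel()
r=least_squares(f,[.5,.1,1.57]);print("tester",r.x,np.round(r.fun*3,1).reshape(-1,2).tolist())
t=r.x
sc=proj(T(L,t),"scene");print("scene px",np.round(sc).tolist())
inv=lambda w,t:(np.array([[np.cos(t[2]),np.sin(t[2])],[-np.sin(t[2]),np.cos(t[2])]])@(np.array(w)-t[:2]))
for n,p,z in(("coarse disc",(109,203),.03),("coarse shaft",(106,200),.066),("fine disc",(109,111),.03),("bin",(474,147),.06),("peg end",(185,117),.062),("bottle?",(-78,278),.14)):
    w=ray(crop(p),z);print(n,w,inv(w,t))
c=[ray(crop(p),.022) for p in[(441,225),(552,240),(540,351),(429,335)]]
print("tray",np.mean(c,0),[np.linalg.norm(c[i]-c[i-1]).round(4) for i in range(4)], np.arctan2(*(c[1]-c[0])[::-1]))
E
```

```text
tester [0.59676504 0.15813408 1.56570293] [[-0.6, 1.7], [0.4, -1.6], [-6.0, 0.5], [1.5, 0.5], [1.2, 1.6], [3.6, -2.6]]
scene px [[290.0, 299.0], [227.0, 263.0], [293.0, 210.0], [352.0, 237.0], [234.0, 241.0], [263.0, 218.0]]
coarse disc [0.55726994 0.08407569] [-0.07425859  0.03911738]
coarse shaft [0.55603289 0.08285828] [-0.07548229  0.04034821]
fine disc [0.66127062 0.08260564] [-0.0751989  -0.06488944]
bin [ 0.60473984 -0.32080037] [-0.47888761 -0.01041409]
peg end [ 0.64586805 -0.0049183 ] [-0.16280016 -0.04993286]
bottle? [0.47018291 0.26813675] [0.10935652 0.12714077]
tray [ 0.45230023 -0.33867793] [np.float64(0.1236), np.float64(0.1256), np.float64(0.1249), np.float64(0.1251)] -1.7299569234894354
```

```bash
cat >> h.py <<'E'
L=[[0.0,-.148,.094],[-.208,-.148,.094],[0.0,.148,.094],[-.258,-.065,.089],[-.258,.065,.089],[-.162,-.051,.062],[-.078,.039,.03]]
px=[(33,25),(223,23),(32,298),(270,95),(269,219),(185,117),(109,203)]
t=least_squares(lambda t:(proj(T(L,t),"top")-[crop(p) for p in px]).ravel(),[.6,.158,1.57],loss="soft_l1").x
W=lambda p:T(p,t)[0]
Rz=np.array([[np.cos(t[2]),-np.sin(t[2]),0],[np.sin(t[2]),np.cos(t[2]),0],[0,0,1]])
def ori(beta,phi,flip=0,world=False):
    "tool tilted beta from down, its back toward azimuth: tester -x turned by phi towards -y (or world azimuth phi)"
    a=np.array([-np.sin(beta)*np.cos(phi),-np.sin(beta)*np.sin(phi),np.cos(beta)])
    y=np.array([-np.sin(phi),np.cos(phi),0])*(-1 if flip else 1)
    z=-a;R=np.c_[np.cross(y,z),y,z]
    return R if world else Rz@R
handle=lambda th:W([-.252*np.cos(th)+.004*np.sin(th),0,.085+.252*np.sin(th)+.004*np.cos(th)])
peg=lambda a,x=-.148:W([x,.110-.161*np.cos(a),.062+.161*np.sin(a)])
E
python3 - <<'E'
from h import *
print(t)
q0=np.array(robot.get_state()["qpos"])
def ok(n,p,R):
    q=robot.ik(p,R);print(n,None if q is None else np.round(q,2).tolist())
for f in(0,1):
    for th in(0,.5,.965,1.4):
        ok(f"handle f{f} {th}",handle(th),ori(0,np.pi/2,f))
    for a in(0,.8,1.65): ok(f"peg f{f} {a}",peg(a),ori(0,0,f))
g=W([-.078,.040,.053])
for f in(0,1):
  for b in(35,45,55,65,75):
    for ph in(-20,0,20,40,60):
      R=ori(np.radians(b),np.radians(ph),f)
      q=robot.ik(g,R);q2=robot.ik(g-R[:,2]*.2,R)
      if q is not None: print(f,b,ph,np.round(q,2).tolist(),q2 is not None)
E
```

```text
[0.59788973 0.15985025 1.55501444]
handle f0 0 [-0.4, 0.63, 0.68, 1.8, -0.5, 0.89, -1.07]
handle f0 0.5 [-0.51, 0.47, 0.75, 1.72, -0.36, 1.09, -1.24]
handle f0 0.965 [-0.63, 0.37, 0.72, 1.62, -0.25, 1.24, -1.45]
handle f0 1.4 [-0.75, 0.36, 0.66, 1.53, -0.23, 1.33, -1.65]
peg f0 0 [-0.75, 0.95, 1.08, 1.7, -0.94, 1.1, -2.53]
peg f0 0.8 [0.69, 0.66, -1.09, 1.7, 0.63, 1.17, 2.56]
peg f0 1.65 [0.84, 0.29, -1.08, 1.96, 0.3, 1.06, 2.76]
handle f1 0 [-0.16, 0.55, 0.35, 1.79, -0.24, 0.84, 1.86]
handle f1 0.5 [-0.27, 0.4, 0.41, 1.71, -0.18, 1.06, 1.75]
handle f1 0.965 [-0.35, 0.32, 0.34, 1.61, -0.11, 1.23, 1.57]
handle f1 1.4 [-0.43, 0.32, 0.23, 1.52, -0.07, 1.32, 1.37]
peg f1 0 [-0.47, 0.71, 0.58, 1.69, -0.48, 0.89, 0.29]
peg f1 0.8 [-0.51, 0.47, 0.58, 1.75, -0.3, 1.01, 0.16]
peg f1 1.65 [-0.6, 0.16, 0.56, 2.0, -0.1, 1.01, -0.01]
0 35 -20 [-0.03, 0.56, 0.17, 2.07, -1.18, 0.75, -2.41] True
0 35 0 [-0.29, 0.7, 0.53, 1.92, -1.12, 1.1, -2.2] True
0 35 20 [-0.52, 0.93, 0.9, 1.78, -1.17, 1.48, -1.92] True
0 35 40 [-0.62, 1.11, 1.08, 1.64, -1.15, 1.71, -1.66] True
0 35 60 [-0.64, 1.15, 1.08, 1.52, -
[... 1922 characters left out ...]
 1.11] True
1 55 40 [0.06, 0.96, 0.09, 1.44, -0.66, 1.58, 1.12] True
1 55 60 [-0.03, 1.03, 0.09, 1.28, -0.47, 1.74, 1.24] False
1 65 -20 [0.89, 0.95, -0.69, 2.04, -1.08, 0.68, 1.05] True
1 65 0 [0.54, 0.9, -0.31, 1.81, -0.94, 1.13, 1.01] True
1 65 20 [0.11, 0.98, 0.18, 1.59, -0.98, 1.58, 1.15] True
1 65 40 [0.12, 1.06, 0.04, 1.36, -0.69, 1.71, 1.12] False
1 65 60 [0.02, 1.14, 0.05, 1.17, -0.5, 1.89, 1.21] False
1 75 -20 [0.91, 1.06, -0.65, 2.01, -1.15, 0.83, 1.2] True
1 75 0 [0.56, 1.0, -0.29, 1.77, -1.01, 1.27, 1.09] True
1 75 20 [0.17, 1.07, 0.13, 1.53, -1.01, 1.7, 1.17] True
1 75 40 [0.15, 1.15, 0.02, 1.28, -0.74, 1.85, 1.12] False
1 75 60 [0.15, 1.25, -0.19, 1.07, -0.42, 2.0, 1.07] False
```

```bash
cat >> h.py <<'E'
def st(m=""):
    s=robot.get_state();print(m,"t%.1f"%s["time"],"p",np.round(s["ee_pos"],4),"F",np.round(s["force"],1),"open %.4f g%.1f"%(s["opening"],s["grasp_force"]));return s
def arc(fn,angles,v=.12,fmax=60):
    for a in angles:
        robot.move_linear(fn(a),velocity=v);s=st(f"{a:.2f}")
        if np.linalg.norm(s["force"])>fmax: print("STOP");return False
    return True
def save(cam,name,box=None,k=1):
    i=robot.grab_frame(cam)[:,:,::-1]
    if box: i=i[box[1]:box[3],box[0]:box[2]]
    cv2.imwrite(f"pics/{name}.png",cv2.resize(i,None,fx=k,fy=k,interpolation=cv2.INTER_CUBIC))
E
python3 - <<'E'
from h import *
R=ori(0,np.pi/2,1);h=handle(0)
robot.gripper_to(.046)
robot.move_ptp(h+[0,0,.2],R);st("above")
robot.move_linear(h+[0,0,.03],velocity=.2)
print(robot.move_linear(h,velocity=.05,threshold=8));st("at")
robot.gripper_to(0.0);st("grip")
if robot.get_state()["opening"]>.008: arc(handle,[.08,.2])
E
```

```text
above t3.5 p [ 0.5941 -0.0912  0.2889] F [0.3 1.  0.3] open 0.0462 g0.0
False
at t5.3 p [ 0.594  -0.0922  0.0891] F [ 0.3  0.6 -0.4] open 0.0460 g0.0
grip t5.9 p [ 0.594  -0.0919  0.0891] F [-0.6  1.6  2.5] open 0.0109 g30.0
0.08 t6.2 p [ 0.594  -0.0908  0.1094] F [ 1.7  1.4 -2.8] open 0.0108 g30.0
0.20 t6.6 p [ 0.594  -0.0863  0.139 ] F [ 1.7 -0.  -2.8] open 0.0113 g30.0
```

```bash
python3 - <<'E'
from h import *
if arc(handle,np.linspace(.36,1.4,7)):
    robot.gripper_to(.046);st("rel")
    robot.move_linear(handle(1.4)+[0,0,.09],velocity=.25);st()
    save("scene","s1",(180,110,380,310),3)
E
```

```text
0.36 t7.1 p [ 0.5942 -0.0752  0.1774] F [ 0.6 -4.3 -1.3] open 0.0110 g30.0
0.53 t7.6 p [ 0.5944 -0.0566  0.2166] F [-0.7 -9.2  2.5] open 0.0108 g30.0
0.71 t8.2 p [ 0.5948 -0.0317  0.2521] F [ -4.  -12.5   8.6] open 0.0106 g30.0
0.88 t8.7 p [ 0.5957 -0.0009  0.2831] F [ -6.7 -16.5  18.3] open 0.0116 g30.0
1.05 t9.2 p [0.5964 0.0361 0.3077] F [ -7.1 -14.9  22.3] open 0.0107 g30.1
1.23 t9.7 p [0.5969 0.0773 0.3254] F [-8.9 -8.5 24.8] open 0.0112 g30.0
1.40 t10.2 p [0.5974 0.1212 0.3353] F [-9.5 -2.5 20.5] open 0.0112 g30.0
rel t10.9 p [0.5973 0.121  0.334 ] F [ 0.   0.7 -0.1] open 0.0462 g0.0
 t11.4 p [0.5973 0.121  0.4243] F [-0.4  0.3  0.2] open 0.0459 g0.0
```

View pics/s1.png

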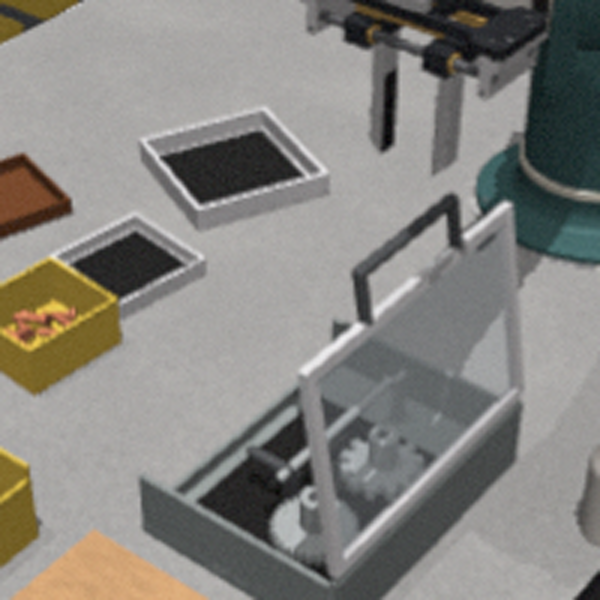

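The guard stands open and stays there. The stay is lying, with its peg free at crop (268,465). Next I flip the stay.

```bash
python3 - <<'E'
from h import *
print(W([-.162,-.051,.062]))
R=ori(0,0,1);p=peg(0)
robot.move_linear(W([-.15,-.03,.42]),velocity=.35)
robot.move_ptp(p+[0,0,.3],R);st()
robot.move_linear(p+[0,0,.04],velocity=.25)
print(robot.move_linear(p,velocity=.06,threshold=8));st("at")
robot.gripper_to(0);s=st("grip")
if s["opening"]>.008: arc(peg,np.linspace(.15,1.64,9))
save("scene","s2",(180,110,380,310),3)
E
```

```text
[ 0.64632682 -0.00293442  0.062     ]
 t13.3 p [0.6465 0.0117 0.3621] F [-0.3  0.4 -0. ] open 0.0460 g0.0
False
at t15.3 p [0.6467 0.0109 0.0622] F [-0.6  0.1  0.2] open 0.0455 g0.0
grip t16.0 p [0.6484 0.011  0.0628] F [10.2 -0.4 -0.8] open 0.0110 g30.0
0.15 t16.3 p [0.6466 0.0111 0.087 ] F [12.6 -1.   1.1] open 0.0109 g30.0
0.34 t16.7 p [0.6397 0.0112 0.1161] F [14.5 -0.2  4.3] open 0.0111 g30.0
0.52 t17.1 p [0.6277 0.0113 0.1438] F [16.5 -1.2  8. ] open 0.0113 g30.0
0.71 t17.5 p [0.611  0.0115 0.1688] F [16.9 -1.  12.3] open 0.0111 g30.0
0.90 t17.9 p [0.5903 0.0117 0.1904] F [19.2 -1.4 20.5] open 0.0106 g30.0
1.08 t18.3 p [0.5646 0.0121 0.2066] F [13.4 -1.9 24.9] open 0.0110 g30.0
1.27 t18.7 p [0.536  0.0124 0.2177] F [ 8.2 -2.9 24.9] open 0.0107 g30.0
1.45 t19.1 p [0.5056 0.0129 0.2231] F [ 4.2 -3.  22.2] open 0.0113 g30.0
1.64 t19.5 p [0.4743 0.0133 0.2227] F [ 0.1 -5.4 11.3] open 0.0111 g30.0
```

View pics/s2.png

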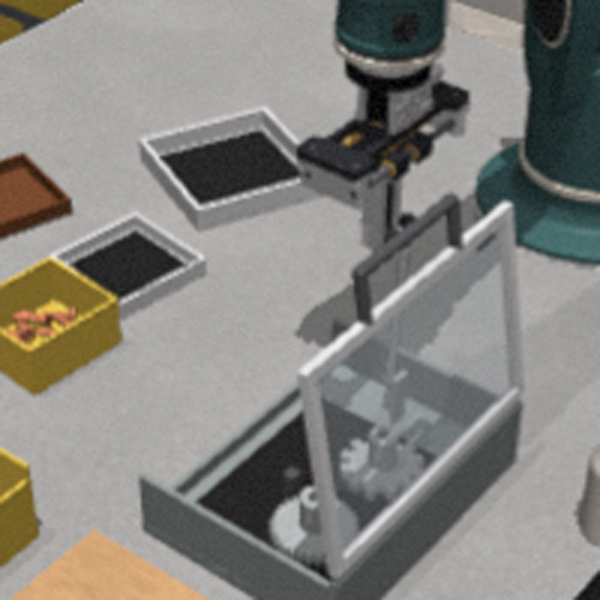

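The stay is upright and slightly past vertical, held by its peg. I push it a little further, release it and check.

```bash
python3 - <<'E'
from h import *
robot.move_linear(peg(1.67),velocity=.05);st("1.67")
robot.gripper_to(.04);st("rel")
robot.move_linear(peg(1.67)+[0,0,.05],velocity=.15)
robot.move_linear(peg(1.67)+[0.02,-0.03,.2],velocity=.4);st()
robot.move_ptp(handle(1.4)+[0,0,.10],ori(0,np.pi/2,1))
save("scene","s3",(180,110,380,310),3)
i=robot.grab_frame("top");cv2.imwrite("pics/t3.png",i[:,:,::-1]);st()
E
```

```text
1.67 t19.8 p [0.4712 0.0134 0.2225] F [12.7 -3.8 -0.8] open 0.0107 g30.0
rel t20.5 p [0.4696 0.0139 0.2222] F [-0.2  0.4 -0.2] open 0.0402 g0.0
 t21.5 p [ 0.4897 -0.0162  0.4217] F [-0.2  0.1 -0.2] open 0.0399 g0.0
 t23.0 p [0.5971 0.1206 0.434 ] F [-0.1 -0.9  0.7] open 0.0401 g0.0
```

View pics/s3.png

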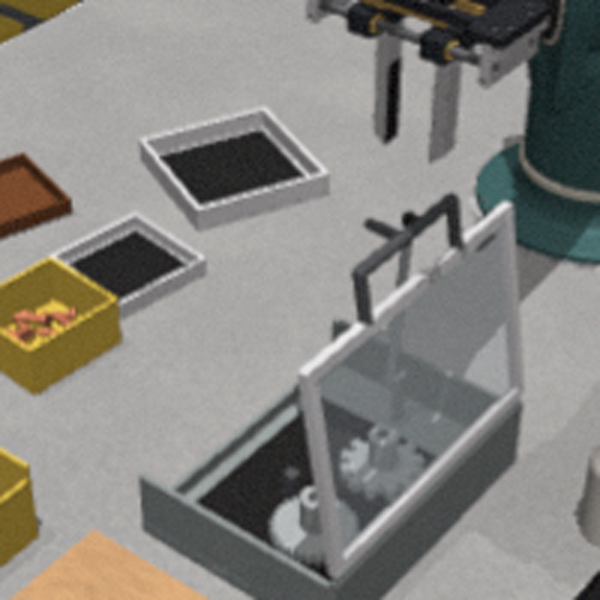

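The stay stands at its stop, with the tip at crop (408,220). Now I lower the guard onto it.

```bash
python3 - <<'E'
from h import *
o=np.array([0,0,.0015]);H=lambda a:handle(a)+o
robot.move_linear(H(1.4)+[0,0,.02],velocity=.25)
print(robot.move_linear(H(1.4),velocity=.06,threshold=8));st("at")
robot.gripper_to(0);s=st("grip")
if s["opening"]>.008:
    arc(H,[1.28,1.15,1.05,1.01],v=.1)
    arc(H,[.99,.98,.97,.965],v=.03)
E
```

```text
False
at t23.9 p [0.5973 0.1209 0.3355] F [ 0.6  0.3 -0.3] open 0.0402 g0.0
grip t24.5 p [0.5973 0.121  0.3356] F [-1.2 -0.7  0.3] open 0.0110 g30.0
1.28 t24.9 p [0.5969 0.0912 0.3292] F [ 0.1 -2.3  2.5] open 0.0105 g30.0
1.15 t25.4 p [0.5964 0.0607 0.3183] F [ 1.6 -2.1  1.8] open 0.0109 g30.0
1.05 t25.8 p [0.596  0.0381 0.307 ] F [ 1.1 -1.9  0.5] open 0.0111 g30.0
1.01 t26.1 p [0.5959 0.0294 0.302 ] F [ 1.9 -1.7 -0.9] open 0.0111 g30.0
0.99 t26.4 p [0.5958 0.025  0.2993] F [ 3.7 -1.8  0.2] open 0.0109 g30.0
0.98 t26.6 p [0.5957 0.0229 0.2978] F [ 4.4 -0.  -2.9] open 0.0109 g30.0
0.97 t26.9 p [0.5957 0.0206 0.2965] F [ 4.4  0.1 -2.3] open 0.0110 g30.0
0.96 t27.1 p [0.5956 0.0197 0.2958] F [ 3.5 -0.3 -3.9] open 0.0110 g30.0
```

```bash
python3 - <<'E'
from h import *
o=np.array([0,0,.0015]);H=lambda a:handle(a)+o
for a in np.arange(.96,.91,-.006):
    robot.move_linear(H(a),velocity=.02);s=st(f"{a:.3f}")
    if s["force"][2]>2: break
else: raise SystemExit
robot.gripper_to(.04);st("rel")
robot.move_linear(H(a)+[0,0,.06],velocity=.15);robot.move_linear(H(a)+[0,-.12,.14],velocity=.35)
save("scene","s4",(180,110,380,310),3);cv2.imwrite("pics/t4.png",cv2.resize(robot.grab_frame("top")[90:290,180:420,::-1],None,fx=3,fy=3,interpolation=cv2.INTER_CUBIC));st()
E
```

```text
0.960 t27.4 p [0.5957 0.0191 0.2954] F [1.2 4.7 3.4] open 0.0112 g30.0
rel t28.0 p [0.5956 0.0186 0.2952] F [ 0.5  0.8 -0.2] open 0.0398 g0.0
 t29.2 p [ 0.5956 -0.1003  0.434 ] F [ 0.4 -0.1 -0.2] open 0.0398 g0.0
```

View pics/s4.png

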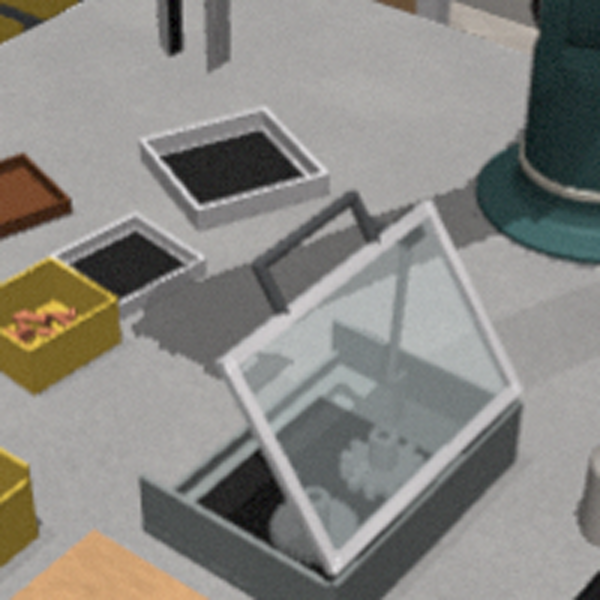

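The guard is propped on the stay, and the coarse gear's shaft top is at crop (382,435). Next I choose the reach-in tilt and yaw by clearance.

```bash
cat > clr.py <<'E'
from h import *
g=np.array([.5567,.0835])
gt=(Rz.T@np.r_[g-t[:2],0])+[0,0,.054]
def seg(P,a,b):
    a,b=np.array(a),np.array(b);s=np.clip((P-a)@(b-a)/((b-a)@(b-a)),0,1);return np.linalg.norm(P-a-s[:,None]*(b-a),axis=1).min()
G=lambda *r:np.array(np.meshgrid(*r)).reshape(len(r),-1).T
l=np.linspace
body=G(l(-.0375,.0375,7),l(-.0885,.0885,15),-l(.078,.2,12))
fing=np.r_[G(l(-.01,.01,3),l(.025,.042,4),l(-.078,.019,10)),G(l(-.01,.01,3),-l(.025,.042,4),l(-.078,.019,10))]
wr=np.array([[.06*np.cos(a),.06*np.sin(a),-z] for a in l(0,6.28,16) for z in l(.2,.33,6)])
A=np.r_[body,fing,wr]
tip=[-.12,.11+.183*np.sin(.1),.062+.183*np.cos(.1)];pe=[.11+.161*np.sin(.1),.062+.161*np.cos(.1)]
def clear(R,p):
    P=p+A@R.T
    stay=min(seg(P,[-.12,.11,.05],tip)-.008,seg(P,[-.12,*pe],[-.162,*pe])-.006)
    n=np.array([-np.sin(.965),0,-np.cos(.965)]);lid=((P-[0,0,.085])@n).min()
    wall=min((np.maximum(np.abs(P[:,0]+.207)-.003,0)**2+np.maximum(P[:,2]-.035,0)**2).min()**.5,
             (np.maximum(np.abs(P[:,1]-.145)-.003,0)**2+np.maximum(P[:,2]-.072,0)**2).min()**.5)
    return np.array([stay,lid,wall,(P[:,2]-.018).min()])
E
python3 - <<'E'
from clr import *
print("gear tester",gt,proj([[*g,.066]],"scene"))
res=[]
for b in range(40,80,5):
  for ph in range(0,50,5):
    R=ori(np.radians(b),np.radians(ph),1);Rt=Rz.T@R
    cs=np.min([clear(Rt,gt-Rt[:,2]*d) for d in(0,.03,.06,.1,.15,.2)],0)
    res.append((cs[:3].min(),b,ph,np.round(cs*1000)))
res.sort(key=lambda r:-r[0])
for r in res[:12]:
    R=ori(np.radians(r[1]),np.radians(r[2]),1);p=W(gt)
    print(r[1],r[2],r[3],robot.ik(p,R) is not None,robot.ik(p-R[:,2]*.2,R) is not None)
E
```

```text
gear tester [-0.07699077  0.0399797   0.054     ] [[308.14558112 254.03699639]]
55 30 [32. 32. 34. 17.] True True
55 25 [28. 39. 35. 17.] True True
60 25 [32. 46. 28. 18.] True True
60 20 [27. 53. 30. 18.] True True
60 30 [32. 39. 27. 18.] True True
60 35 [32. 31. 26. 18.] True True
65 15 [25. 54. 25. 19.] True True
50 30 [29. 25. 42. 16.] True True
55 35 [32. 25. 34. 17.] True True
60 40 [32. 24. 26. 18.] True True
65 20 [31. 52. 23. 19.] True True
50 25 [22. 32. 43. 16.] True True
```

```bash
python3 - <<'E'
from clr import *
B=np.radians(60);R=ori(B,np.radians(20),1);Rt=Rz.T@R
for dx,dy,dz in[(0,0,.012),(-.03,-.005,.03),(-.08,-.02,.05),(-.2,-.04,.08)]: print(np.round(clear(Rt,gt+[dx,dy,dz])*1000))
tr=np.array([.4523,-.3387,.042])
for f in(80,65,50,35):
    Q=ori(B,np.radians(f),1,True);print(f,[robot.ik(tr+[0,0,z],Q) is not None for z in(0,.05,.12)],robot.ik(tr,Q))
p=W(gt)
robot.gripper_to(.05)
robot.move_ptp(p-R[:,2]*.22,R);st("pre")
robot.move_linear(p-R[:,2]*.04,velocity=.2)
c=robot.move_linear(p,velocity=.05,threshold=8);st(f"at {c}")
save("scene","s5",(230,170,380,282),5)
E
```

```text
[27. 46. 41. 30.]
[26. 61. 56. 48.]
[49. 90. 66. 68.]
[156. 172.  91.  98.]
80 [True, True, True] [ 0.48564364  1.18190362  0.7617622   1.44682838 -1.13558416  1.93734564
  1.40023419]
65 [True, True, True] [ 0.64305045  1.03042081  0.53223968  1.60307633 -1.14035075  1.69730724
  1.26098577]
50 [True, True, True] [ 0.92467346  0.88597603  0.17020994  1.76463196 -1.10959203  1.36412435
  1.13474745]
35 [True, True, True] [ 1.2344256   0.82287852 -0.18995779  1.92870952 -1.14518976  1.02728571
  1.08071785]
pre t30.7 p [ 0.6199 -0.0957  0.1657] F [-0.2  0.1  0.4] open 0.0500 g0.0
at False t32.7 p [0.5568 0.0832 0.0541] F [-0.6 -0.3 -0.6] open 0.0500 g0.0
```

View pics/s5.png

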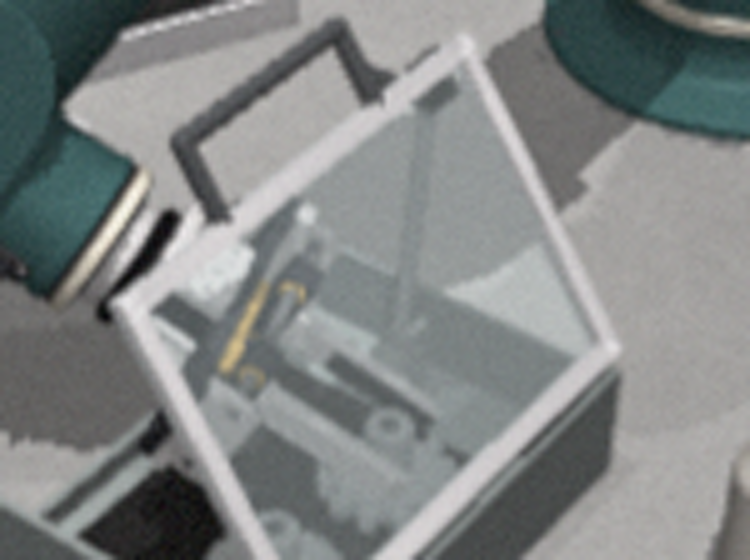

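The shaft, at crop (390,425), is between the fingers, and the body is clear of the guard and stay. Next: grip, take the gear out and place it.

```bash
python3 - <<'E'
from clr import *
B=np.radians(60);Q=ori(B,np.radians(55),1,True)
robot.gripper_to(.02);s=st("grip")
if not .024<s["opening"]<.032: raise SystemExit
for d,v in[((0,0,.012),.06),((-.03,-.005,.03),.12),((-.08,-.02,.055),.15),((-.2,-.04,.12),.25)]:
    robot.move_linear(W(gt+np.array(d)),velocity=v);s=st(str(d))
tr=np.array([.4523,-.3387,.0])
robot.move_linear(tr+[0.02,.08,.17],velocity=.18,frame=Q);st()
robot.move_linear(tr+[0,0,.08],velocity=.18);st()
save("scene","s6",(150,110,300,222),5)
E
```

```text
grip t33.2 p [0.5569 0.0835 0.0541] F [3.2 0.6 0.3] open 0.0275 g30.0
(0, 0, 0.012) t33.6 p [0.5568 0.0834 0.0663] F [-0.   0.6 -5. ] open 0.0275 g30.0
(-0.03, -0.005, 0.03) t34.0 p [0.5616 0.0522 0.0843] F [-0.9  0.2 -6. ] open 0.0273 g30.0
(-0.08, -0.02, 0.055) t34.5 p [0.5754 0.0033 0.1088] F [-0.1  0.2 -6.1] open 0.0273 g30.0
(-0.2, -0.04, 0.12) t35.2 p [ 0.5934 -0.1168  0.1738] F [ 0.3  0.6 -5.7] open 0.0275 g30.0
 t36.5 p [ 0.4729 -0.2579  0.17  ] F [ 1.1  0.5 -5.4] open 0.0276 g30.0
 t37.4 p [ 0.4528 -0.3381  0.0805] F [-0.2  1.2 -4.6] open 0.0275 g30.0
```

View pics/s6.png

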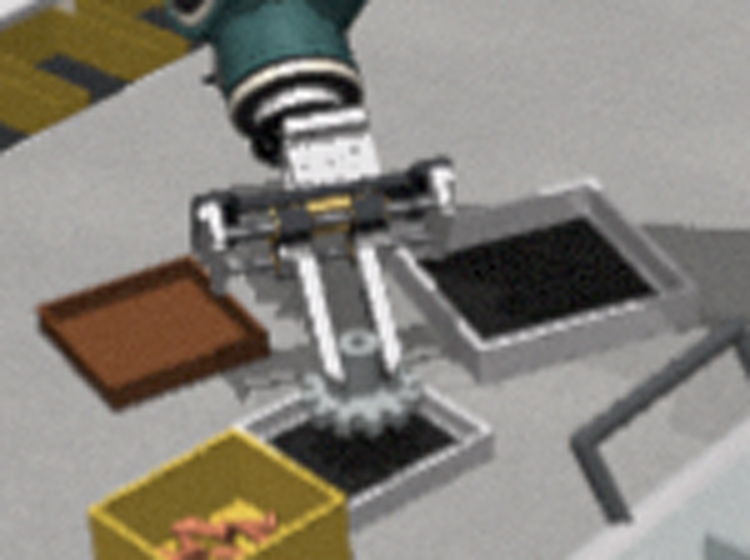

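The gear is held level over the tray. I lower it, release and back off.

```bash
python3 - <<'E'
from clr import *
tr=np.array([.4523,-.3387,.0])
robot.move_linear(tr+[0,0,.05],velocity=.12)
print(robot.move_linear(tr+[0,0,.0375],velocity=.025,threshold=4));st("down")
robot.gripper_to(.046);s=st("rel")
z=s["tool_rot"][:,2]
robot.move_linear(np.array(s["ee_pos"])-z*.12+[0,0,.02],velocity=.15)
robot.move_linear(np.array(s["ee_pos"])-z*.2+[0,0,.1],velocity=.3);st()
save("scene","s7",(150,110,370,310),2.9)
E
```

```text
True
down t38.3 p [ 0.4525 -0.3388  0.04  ] F [-1.3 -2.   6.2] open 0.0271 g30.0
rel t38.8 p [ 0.4521 -0.3385  0.039 ] F [-0.2  0.3 -0. ] open 0.0459 g0.0
 t40.4 p [ 0.353  -0.4801  0.2392] F [ 0.2  0.4 -0.4] open 0.0460 g0.0
```

View pics/s7.png

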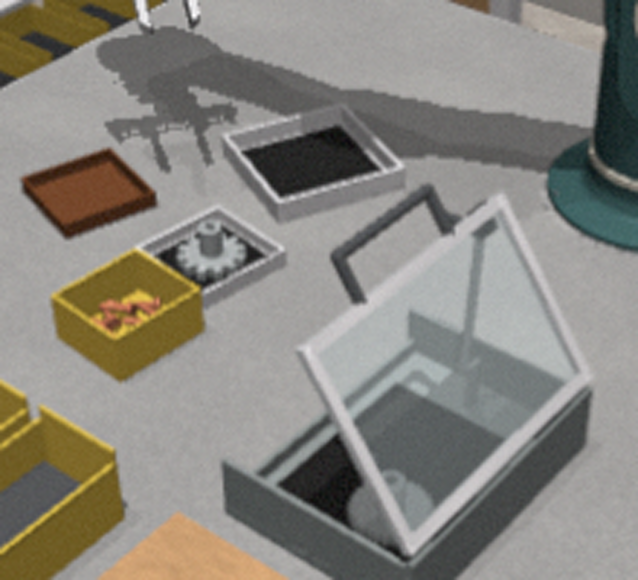

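The coarse gear lies flat, shaft up, in the small grey tray at crop (210,255). The guard is propped and the fine gear is in place.

```bash
python3 -c "
from rig import robot
print(robot.sign_off())"
```

```text
the job is handed in; nothing more can be done
None
```

The job is handed in: the guard rests propped on the stay, the coarse gear lies flat, shaft up, in the small grey tray, and the fine gear still stands in the tester; the robot clock read about 40 s of the 72 s allowed.

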